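# Find the castor wheel with bearing play and take it up

## Robot

A 7-joint arm with a two-finger parallel gripper is mounted at the origin on a cart in front of the work surface, level with it; the furniture and walls round the work are solid. World frame = base frame: x ahead of the robot, y to its left, z up, the work surface at z = 0. Lengths are in m, angles in rad, forces in N, time in s.
With the tool pointing down it reaches from about 0.4 to 0.875 m from the base axis. Payload 4.4 kg.
Tool frame: the origin (TCP) lies at the very end of the fingers, on their centre line; the grasp point (between the pads) lies 19 mm behind it; z points along the fingers, y is the line along which they close (so a half turn about z gives the same grasp; the last joint's range is limited). The gripper opens to 85 mm and grips with 20 to 120 N. Pads are 22 mm wide; open, the fingers measure 114 mm over their backs; the gripper's body (76 mm by 85 mm) begins 54 mm behind the grasp point. The pads swing forward as they close: fully open they stand 13 mm farther back than shut.
Start: joints at [1.108, 0.628, 0.038, 1.517, -0.027, 0.996, -0.02], TCP at [0.251, -0.599, 0.231] pointing down, gripper open.
Joint ranges: [-3.06, 3.06], [-0.37, 2.12], [-1.25, 1.32], [0.18, 2.47], [-1.1, 4.24], [0.23, 1.98], [-2.94, 2.94]. Speed limits (rad/s): [2.57, 2.57, 3.14, 3.14, 3.14, 3.14, 3.14].

## Interface

Orientations are given as a unit quaternion [w, x, y, z].
In Python, from cell import ctrl, solve_ik, imaging, hand_in, monitor gives the robot as it stands. The module is installed in compiled form; this text tells all that it offers. Calls block until the motion is done:
- ctrl.goto(position, orientation): joint-space move of the TCP to a pose.
- ctrl.move_linear(position, frame=None, speed=0.15, force_limit=None): straight line of the TCP; frame=None keeps the orientation; speed is the mean speed in m/s. With force_limit (N) it stops when the force on the tool has changed by that much, and returns True; else False.
- ctrl.move_j(angles): joint-space move.
- ctrl.let_go() and ctrl.grasp(effort=None): open the fingers fully, or close them until they stop; effort is the grip in N (None keeps the last).
- ctrl.sleep(seconds).
- solve_ik(position, orientation): joint angles nearest the present ones, or None.
- imaging.read_camera(name): name is "scene" or "top" or "wrist"; returns a dict with "image" (400x640x3 uint8, red, green, blue), "fx", "fy", "cx", "cy" (pixels), "k1" (the pictures are not rectified: a ray, as slopes to the right and down, at radius r is drawn at 1 + k1 r^2 times it, then the intrinsics apply), "R" (3x3) and "t" (3): a world point X has camera coordinates R X + t. Camera axes: x right, y down, z forward; pixel columns grow to the right and rows downward; lengths in m; the calibration is good to about 2 mm. A picture is of the moment at which its call begins. There is no depth.
A pose or a line that the arm cannot do raises ctrl.Unreachable and nothing moves.
- hand_in(): hands the job in; it is judged then, once.
Readings, each from a call of its own:
- monitor.get_time(): time.
- monitor.get_q(): joint angles.
- monitor.get_joint_velocities(): joint speeds.
- monitor.get_effort(): joint torques, N m.
- monitor.get_eef_pos(): TCP position.
- monitor.get_orientation(): TCP orientation.
- monitor.get_contact_force(): force on the tool from outside, world axes, zero at the start.
- monitor.get_moment(): the same for the moment, N m.
- monitor.get_opening(): finger opening in m.
- monitor.get_gripper_force(): force on a finger pad.
Only numpy, scipy, OpenCV 4.12 (cv2) and the standard library are available. Lean on these libraries where they do the work, as an engineer would, in place of code of your own. Each camera call takes 0.05 s, during which the arm holds its last target. There are 200 camera calls.

## Task

One of the three castor wheels on the service stands has play in its bearing: feel for it by rocking the top of the rims along their axles, each to the left and then to the right as far as it gives, with light pushes on the tyre's sides (do not clamp it hard or lean on it). When you have found and rocked the worn one, turn its red knob clockwise as far as it goes to take up the play; leave the knobs of the sound wheels and the other things on the bench alone.

Things in the scene. Friction and masses are not known exactly. Their poses are not given: they have to be found in the camera images.
- stand_a: one of three like stands fixed to the bench: blue plate 200x76x12 mm, at its front a grey block with a red knob, behind it an upright castor wheel in a steel fork. Origin: underside centre, on the bench. x: from knob to wheel, y: along the axle, to the robot's left, z up. Axle centre x +45, z 80; knob axis x -65. Fork and nuts within y +-35, top z 97; above that both sides of the rim are free.
- wheel_a: its castor wheel, 110 mm across, 30 wide, flat sides, rim top at z 135; spins freely. Origin: its centre. A sound wheel does not give sideways; the worn one rocks about 6 mm each way at the rim top, against under 2 N, between firm stops. 4 to 8 N is enough to feel it. Over 25 N on a wheel spoils it (both sides of a pinch add up): pushing a fixed distance may pass that.
- rim_a (a point): top of that wheel's rim, mid-width, 55 mm above the axle; moves sideways (stand's y) with the hub as the wheel rocks, does not go round with the wheel. At rest at y 0 of the stand on all three.
- knob_a (a joint): that stand's bearing take-up knob, rad: 0 at the start, grows clockwise seen from above to a firm stop at 1.4; from 1.2 on a cam holds the hub without play. Stiff to turn (0.08 N m), stays where it is left.
- grip_a (a point): grip point of that knob, on its upright axis, 125 mm above the bench. The knob is a red bar 40 mm long, 12 thick, from z 103 to 135, on a black disc; at joint 0 the bar lies along the stand's x, so pinch it along the stand's y. Axes turn with the knob (x along the bar). The wheel's near edge is 55 mm from the axis: do not open the fingers much over 50 mm there.
- pin_top_a (a point): top of a 6 mm brass overload pin at the front left corner of that stand's block, 1.5 mm proud, 95.5 mm above the bench at the start on all three. When the knob of a sound wheel is turned the bearing is overloaded and the pin comes up, 6 mm per rad; past 1.5 mm (a quarter of a radian) the bearing is spoilt. On the worn wheel it stays down.
- stand_b: one of three like stands fixed to the bench: blue plate 200x76x12 mm, at its front a grey block with a red knob, behind it an upright castor wheel in a steel fork. Origin: underside centre, on the bench. x: from knob to wheel, y: along the axle, to the robot's left, z up. Axle centre x +45, z 80; knob axis x -65. Fork and nuts within y +-35, top z 97; above that both sides of the rim are free.
- wheel_b: its castor wheel, 110 mm across, 30 wide, flat sides, rim top at z 135; spins freely. Origin: its centre. A sound wheel does not give sideways; the worn one rocks about 6 mm each way at the rim top, against under 2 N, between firm stops. 4 to 8 N is enough to feel it. Over 25 N on a wheel spoils it (both sides of a pinch add up): pushing a fixed distance may pass that.
- rim_b (a point): top of that wheel's rim, mid-width, 55 mm above the axle; moves sideways (stand's y) with the hub as the wheel rocks, does not go round with the wheel. At rest at y 0 of the stand on all three.
- knob_b (a joint): that stand's bearing take-up knob, rad: 0 at the start, grows clockwise seen from above to a firm stop at 1.4; from 1.2 on a cam holds the hub without play. Stiff to turn (0.08 N m), stays where it is left.
- grip_b (a point): grip point of that knob, on its upright axis, 125 mm above the bench. The knob is a red bar 40 mm long, 12 thick, from z 103 to 135, on a black disc; at joint 0 the bar lies along the stand's x, so pinch it along the stand's y. Axes turn with the knob (x along the bar). The wheel's near edge is 55 mm from the axis: do not open the fingers much over 50 mm there.
- pin_top_b (a point): top of a 6 mm brass overload pin at the front left corner of that stand's block, 1.5 mm proud, 95.5 mm above the bench at the start on all three. When the knob of a sound wheel is turned the bearing is overloaded and the pin comes up, 6 mm per rad; past 1.5 mm (a quarter of a radian) the bearing is spoilt. On the worn wheel it stays down.
- stand_c: one of three like stands fixed to the bench: blue plate 200x76x12 mm, at its front a grey block with a red knob, behind it an upright castor wheel in a steel fork. Origin: underside centre, on the bench. x: from knob to wheel, y: along the axle, to the robot's left, z up. Axle centre x +45, z 80; knob axis x -65. Fork and nuts within y +-35, top z 97; above that both sides of the rim are free.
- wheel_c: its castor wheel, 110 mm across, 30 wide, flat sides, rim top at z 135; spins freely. Origin: its centre. A sound wheel does not give sideways; the worn one rocks about 6 mm each way at the rim top, against under 2 N, between firm stops. 4 to 8 N is enough to feel it. Over 25 N on a wheel spoils it (both sides of a pinch add up): pushing a fixed distance may pass that.
- rim_c (a point): top of that wheel's rim, mid-width, 55 mm above the axle; moves sideways (stand's y) with the hub as the wheel rocks, does not go round with the wheel. At rest at y 0 of the stand on all three.
- knob_c (a joint): that stand's bearing take-up knob, rad: 0 at the start, grows clockwise seen from above to a firm stop at 1.4; from 1.2 on a cam holds the hub without play. Stiff to turn (0.08 N m), stays where it is left.
- grip_c (a point): grip point of that knob, on its upright axis, 125 mm above the bench. The knob is a red bar 40 mm long, 12 thick, from z 103 to 135, on a black disc; at joint 0 the bar lies along the stand's x, so pinch it along the stand's y. Axes turn with the knob (x along the bar). The wheel's near edge is 55 mm from the axis: do not open the fingers much over 50 mm there.
- pin_top_c (a point): top of a 6 mm brass overload pin at the front left corner of that stand's block, 1.5 mm proud, 95.5 mm above the bench at the start on all three. When the knob of a sound wheel is turned the bearing is overloaded and the pin comes up, 6 mm per rad; past 1.5 mm (a quarter of a radian) the bearing is spoilt. On the worn wheel it stays down.
- tape_measure: yellow tape measure, 35 x 75 x 62 mm, standing on the bench at the left beside the mailers, a bystander. Origin: centre of its underside.
- stamp: hand stamp with a wooden knob, 26 x 50 x 68 mm, a bystander behind the stands. Origin: centre of its underside.
- pliers: blue-handled pliers, 54 x 141 x 12 mm, lying behind the stands, a bystander. Origin: centre of the underside.

How it is judged:
By the outcome, as a careful person would: the job done as asked, in the order asked, and still so for the second after the job is handed in, with the robot touching nothing.
It also fails if it takes over 64 s, if anything falls off the work surface, if the arm or the gripper's body presses on something with over 40 N, if the wrist force passes 120 N, or if a joint passes its speed limit or range.

## Working session

There is one attempt and no reset: what is moved stays moved. The work goes in short steps, each a Python script; the robot and the scene stay as the last script left them, time stands still between calls to the robot, and variables do not carry over. Pictures are saved under pics/ and viewed, at most 10 in all, crops included, and the job is handed in when it is done.

```bash
mkdir -p pics; python3 - <<'E'
from cell import ctrl, solve_ik, imaging, hand_in, monitor
import cv2,numpy as np
for n in("top","scene"):
    d=imaging.read_camera(n); cv2.imwrite(f"pics/{n}0.png",d["image"][:,:,::-1]); print(n,d["fx"],d["cx"],d["cy"],d["k1"],np.round(d["R"],3).tolist(),d["t"])
print(monitor.get_orientation(),monitor.get_time())
E
```

```text
top 384.0692169874345 317.2591428923081 201.02993848384716 -0.017168715018731306 [[-0.027, -0.999, -0.019], [-0.988, 0.03, -0.153], [0.153, 0.015, -0.988]] [-0.06164758  0.61324844  0.85085974]
scene 410.33127292018486 316.21127419252764 198.2388610161762 -0.021248156221504652 [[-0.844, -0.536, 0.019], [-0.395, 0.597, -0.698], [0.363, -0.597, -0.716]] [0.43184083 0.35760158 0.65778264]
[-8.50331115e-04  9.80387587e-01  1.97077208e-01 -1.76384487e-04] 0.1
```

View pics/top0.png

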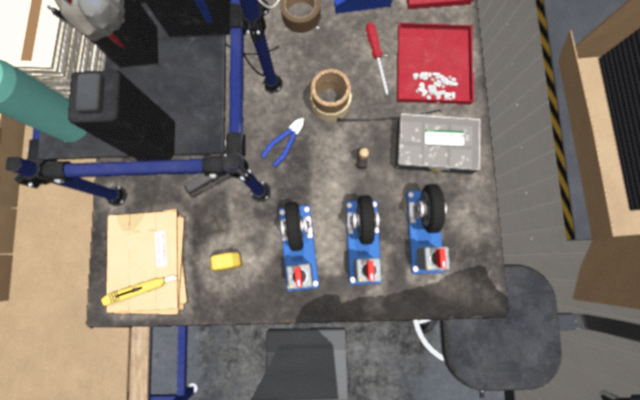

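View pics/scene0.png

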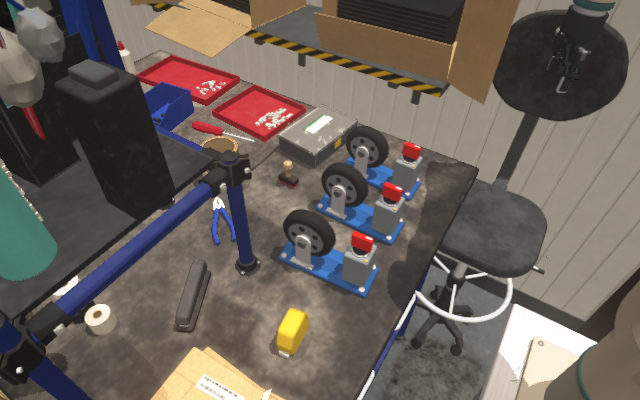

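The top view shows three stands with knobs at about (297,276), (369,268) and (441,258), and the wheels above them. The tape is at (226,261) and the pliers are behind. The scene view shows the area over the stands clear, with a blue post at about (245,220). Next I'll rectify onto the plate plane.

```bash
cat > h.py <<'E'
from cell import ctrl, solve_ik, imaging, hand_in, monitor
import cv2,numpy as np
from scipy.spatial.transform import Rotation as Ro
def K(d): return np.array([[d["fx"],0,d["cx"]],[0,d["fy"],d["cy"]],[0,0,1.]])
def proj(d,X):
    c=np.asarray(X)@np.array(d["R"]).T+d["t"]; s=c[...,:2]/c[...,2:]
    s=s*(1+d["k1"]*(s**2).sum(-1,keepdims=True)); return s*[d["fx"],d["fy"]]+[d["cx"],d["cy"]]
def rays(d,px):
    u=cv2.undistortPoints(np.float64(px).reshape(-1,1,2),K(d),np.array([d["k1"],0,0,0,0.])).reshape(-1,2)
    R=np.array(d["R"]); return -R.T@d["t"], np.c_[u,np.ones(len(u))]@R
def onplane(d,px,z):
    o,r=rays(d,px); return o+r*((z-o[2])/r[:,2])[:,None]
def rect(d,z,x0,x1,y0,y1,s=1000):  # row: x decreasing, col: y decreasing
    xs=np.arange(x1,x0,-1/s); ys=np.arange(y1,y0,-1/s)
    Y,X=np.meshgrid(ys,xs); p=proj(d,np.stack([X,Y,0*X+z],-1)).astype(np.float32)
    return cv2.remap(d["image"],p[...,0],p[...,1],cv2.INTER_LINEAR)
def red(im):
    h=cv2.cvtColor(im,cv2.COLOR_RGB2HSV); return (((h[...,0]<8)|(h[...,0]>172))&(h[...,1]>150)&(h[...,2]>90)).astype(np.uint8)
def blue(im):
    h=cv2.cvtColor(im,cv2.COLOR_RGB2HSV); return ((abs(h[...,0].astype(int)-108)<12)&(h[...,1]>130)&(h[...,2]>70)).astype(np.uint8)
E
python3 - <<'E'
from h import *
top=imaging.read_camera("top"); sc=imaging.read_camera("scene")
p=onplane(top,[[297,276],[369,268],[441,258]],.12); print(p.round(3))
for d,n in((top,'t'),(sc,'s')):
    m=red(d["image"]); N,l,s,c=cv2.connectedComponentsWithStats(m)
    print(n,[(s[i,4],c[i].round(1).tolist(),onplane(d,[c[i]],.119 if n=='s' else .128)[0].round(4).tolist()) for i in range(1,N) if s[i,4]>40])
x=p[:,0].mean()+.08; y=p[:,1].mean()
a=dict(x0=x-.17,x1=x+.17,y0=y-.27,y1=y+.27)
print(a)
im=rect(top,.012,**a)
m=cv2.morphologyEx(blue(im),cv2.MORPH_OPEN,np.ones((3,3)))
N,l,s,c=cv2.connectedComponentsWithStats(m); 
cs=[]
for i in range(1,N):
    if s[i,4]<800: continue
    q=np.argwhere(l==i)[:,::-1].astype(np.float32); r=cv2.minAreaRect(q); b=cv2.boxPoints(r)
    print(s[i,4],r, 'ctr', a['x1']-r[0][1]/1000,a['y1']-r[0][0]/1000); cv2.polylines(im,[b.astype(int)],True,(255,255,0))
im2=rect(top,.135,**a)
v=np.vstack([im,im2])
cv2.imwrite("pics/r.png",cv2.resize(v[:,:,::-1],None,fx=.88,fy=.88))
E
```

```text
[[ 0.443 -0.034  0.12 ]
 [ 0.456 -0.184  0.12 ]
 [ 0.472 -0.335  0.12 ]]
t [(np.int32(356), [434.7, 2.5], [1.0536, -0.3637, 0.128]), (np.int32(259), [373.2, 39.6], [0.9655, -0.2173, 0.128]), (np.int32(4622), [434.9, 58.4], [0.9147, -0.3533, 0.128]), (np.int32(109), [439.6, 256.8], [0.4745, -0.3299, 0.128]), (np.int32(76), [369.4, 267.9], [0.4558, -0.1841, 0.128]), (np.int32(79), [297.7, 274.0], [0.4474, -0.0359, 0.128])]
s [(np.int32(2326), [189.0, 77.5], [1.1214, -0.2877, 0.119]), (np.int32(2504), [256.3, 110.8], [0.8613, -0.2625, 0.119]), (np.int32(205), [33.2, 120.6], [1.2907, 0.0742, 0.119]), (np.int32(248), [206.6, 127.7], [0.9159, -0.1393, 0.119]), (np.int32(227), [410.7, 150.3], [0.4691, -0.3341, 0.119]), (np.int32(261), [391.2, 191.6], [0.4489, -0.1858, 0.119]), (np.int32(308), [361.0, 241.3], [0.4397, -0.0364, 0.119])]
{'x0': np.float64(0.36684612381203396), 'x1': np.float64(0.706846123812034), 'y0': np.float64(-0.4543155689389524), 'y1': np.float64(0.08568443106104762)}
3998 ((418.5, 195.5), (109.0, 75.0), 90.0) ctr 0.511346123812034 -0.33281556893895237
3953 ((270.5, 214.49996948242188), (72.99998474121094, 108.99998474121094), 0.0) ctr 0.49234615432961215 -0.1848155689389524
3888 ((117.52703094482422, 223.07952880859375), (113.6592025756836, 73.47233581542969), 84.21761322021484) ctr 0.4837665950034403 -0.03184259988377661
```

View pics/r.png

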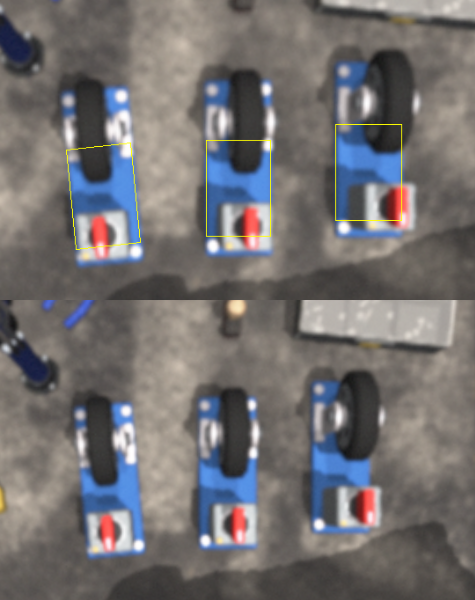

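The rectified picture shows the left stand yawed by about 5° and the middle and right ones near 0°. The blue mask is split by the wheels, so I'll fit each stand from all of its pieces and cross-check against the knobs.

```bash
cat >> h.py <<'E'
def plates(d):
    out=[]
    for k in ((.5,-.03),(.51,-.185),(.53,-.332)):
        a=dict(x0=k[0]-.15,x1=k[0]+.15,y0=k[1]-.068,y1=k[1]+.068)
        im=rect(d,.012,**a); m=cv2.morphologyEx(blue(im),cv2.MORPH_OPEN,np.ones((3,3)))
        q=cv2.findNonZero(m); (c,r),(w,h),an=cv2.minAreaRect(q)
        an=(an+45)%90-45
        out.append((a['x1']-r/1000,a['y1']-c/1000,-an,w,h))
    return out
def tool(yaw,flip): # tool down, tool y along stand y (or minus)
    s=-1 if flip else 1
    y=s*np.array([-np.sin(yaw),np.cos(yaw),0]); z=np.array([0,0,-1.]); x=np.cross(y,z)
    q=Ro.from_matrix(np.c_[x,y,z]).as_quat(); return [q[3],q[0],q[1],q[2]]
E
python3 - <<'E'
from h import *
for n in("top","scene"):
    d=imaging.read_camera(n)
    for o in plates(d): 
        print(n,np.round(o,4), 'knob pred',o[0]-.065*np.cos(np.radians(o[2])),o[1]-.065*np.sin(np.radians(o[2])))
for f in(0,1):
    for k in ((.55,-.03,.085),(.555,-.185,0),(.575,-.332,0),(.445,-.036,.085-1.42),(.445,-.036,.085),(.475,-.332,-1.42),(.475,-.332,0)):
        q=solve_ik([k[0],k[1],.2],tool(k[2],f)); print(f,k,None if q is None else np.round(q,2))
E
```

```text
top [ 5.069000e-01 -2.950000e-02  5.710600e+00  1.975149e+02  7.353320e+01] knob pred 0.442218609365049 -0.03592813109365969
top [ 5.165e-01 -1.850e-01 -0.000e+00  1.970e+02  7.400e+01] knob pred 0.45150000000000007 -0.185
top [  0.5372  -0.3323   0.8069 196.0651  74.7672] knob pred 0.4722495034428009 -0.3331725597715423
scene [ 5.020000e-01 -2.800000e-02  5.095700e+00  1.974332e+02  7.567420e+01] knob pred 0.4372407538029454 -0.033806568606170415
scene [ 5.115000e-01 -1.823000e-01  4.122000e-01  1.969445e+02  7.766710e+01] knob pred 0.4464711339511007 -0.18272322966444135
scene [  0.5325  -0.3305  -0.     197.      79.    ] knob pred 0.4675000000000001 -0.3305
0 (0.55, -0.03, 0.085) [ 0.46  0.61 -0.72  1.82  0.5   0.9   1.17]
0 (0.555, -0.185, 0) [ 0.69  0.65 -0.68  1.73  0.49  0.94  1.39]
0 (0.575, -0.332, 0) [ 0.85  0.76 -0.68  1.49  0.51  1.07  1.63]
0 (0.445, -0.036, -1.335) [ 0.31  0.41 -0.39  2.09  0.25  0.68 -0.01]
0 (0.445, -0.036, 0.085) [ 0.55  0.47 -0.74  2.08  0.47  0.75  1.17]
0 (0.475, -0.332, -1.42) [ 0.75  0.58 -0.3   1.75  0.21  0.85  0.51]
0 (0.475, -0.332, 0) [ 0.99  0.64 -0.68  1.74  0.49  0.93  1.67]
1 (0.55, -0.03, 0.085) [-0.03  0.53  0.06  1.83 -0.04  0.78 -1.44]
1 (0.555, -0.185, 0) [ 0.2   0.57  0.12  1.74 -0.08  0.83 -1.22]
1 (0.575, -0.332, 0) [ 0.4   0.68  0.14  1.51 -0.11  0.95 -1.  ]
1 (0.445, -0.036, -1.335) [-0.31  0.42  0.45  2.11 -0.29  0.67 -2.57]
1 (0.445, -0.036, 0.085) [-0.01  0.39  0.04  2.1  -0.02  0.65 -1.44]
1 (0.475, -0.332, -1.42) [ 0.23  0.62  0.53  1.76 -0.39  0.87 -2.05]
1 (0.475, -0.332, 0) [ 0.47  0.57  0.14  1.76 -0.1   0.83 -0.91]
```

```bash
cat >> h.py <<'E'
ST={'R':(.5355,-.3317,.004),'M':(.5145,-.184,.003),'L':(.505,-.029,.094)}
def P(s,x,y,z):
    X,Y,a=ST[s]; return [X+x*np.cos(a)-y*np.sin(a),Y+x*np.sin(a)+y*np.cos(a),z]
def loc(s,p):
    X,Y,a=ST[s]; return (p[1]-Y)*np.cos(a)-(p[0]-X)*np.sin(a)
def rock(s):
    q=tool(ST[s][2],0)
    ctrl.goto(P(s,.045,0,.20),q); ctrl.move_linear(P(s,.045,0,.104),speed=.12)
    f0=np.array(monitor.get_contact_force()); print(s,'down',f0.round(1),monitor.get_time())
    r=[]
    for sg in(1,-1):
        ctrl.move_linear(P(s,.045,sg*.018,.104),speed=.06)
        hit=ctrl.move_linear(P(s,.045,sg*.044,.104),speed=.013,force_limit=5)
        y=loc(s,monitor.get_eef_pos()); f=np.array(monitor.get_contact_force())-f0
        r.append(y); print(hit,round(y*1000,2),f.round(1),round(monitor.get_time(),2))
        if not hit: break
        ctrl.move_linear(P(s,.045,sg*.010,.104),speed=.08)
    print('span',round((r[0]-r[-1])*1000,2),'mid',sum(r)*500)
    ctrl.move_linear(P(s,.045,0,.104),speed=.06); ctrl.move_linear(P(s,.045,0,.20),speed=.15)
E
python3 - <<'E'
from h import *
print(monitor.get_opening(),monitor.get_time()); rock('R')
E
```

```text
0.08483329784862212 0.3
R down [-1.1 -0.4 -0. ] 2.8167
True 23.32 [ 1.9 -0.6  0.4] 4.12
True -31.83 [ 0.7  0.2 -0.7] 6.28
span 55.15 mid -4.256579380157269
```

The 55.15 mm span matches a sound wheel, but the centre is off by 4 mm and the forces after stopping are low, so one trip may have been false. I'll repeat it in small steps with static force readings.

```bash
cat >> h.py <<'E'
def rock2(s,start=.021,lim=4.5):
    q=tool(ST[s][2],0)
    ctrl.goto(P(s,.045,0,.19),q); ctrl.move_linear(P(s,.045,0,.104),speed=.12)
    u=np.array(P(s,0,1,0))-P(s,0,0,0); r=[]
    for sg in(1,-1):
        ctrl.move_linear(P(s,.045,sg*start,.104),speed=.08); ctrl.sleep(.1)
        f0=np.array(monitor.get_contact_force()); log=[]
        for y in np.arange(start+.001,.042,.001):
            ctrl.move_linear(P(s,.045,sg*y,.104),speed=.03,force_limit=9)
            f=(np.array(monitor.get_contact_force())-f0)@u; ya=loc(s,monitor.get_eef_pos())
            log.append((round(ya*1000,1),round(f,1)))
            if -sg*f>lim: break
        r.append(ya); print(sg,log,round(monitor.get_time(),2))
        ctrl.move_linear(P(s,.045,sg*.012,.104),speed=.08)
    print(s,'span',round((r[0]-r[1])*1000,2),'mid',round(sum(r)*500,2))
    ctrl.move_linear(P(s,.045,0,.104),speed=.08); ctrl.move_linear(P(s,.045,0,.19),speed=.15)
    print(monitor.get_time())
E
python3 - <<'E'
from h import *
rock2('R',.019)
d=imaging.read_camera("wrist"); cv2.imwrite("pics/w1.png",d["image"][:,:,::-1])
E
```

```text
1 [(np.float64(19.8), np.float64(0.7)), (np.float64(21.1), np.float64(1.4)), (np.float64(22.1), np.float64(0.4)), (np.float64(23.1), np.float64(1.1)), (np.float64(23.4), np.float64(-0.6)), (np.float64(23.5), np.float64(-5.0))] 10.91
-1 [(np.float64(-19.7), np.float64(-1.6)), (np.float64(-21.1), np.float64(-1.0)), (np.float64(-22.1), np.float64(-0.9)), (np.float64(-23.1), np.float64(-1.2)), (np.float64(-24.1), np.float64(-1.2)), (np.float64(-25.1), np.float64(-1.2)), (np.float64(-26.1), np.float64(-0.9)), (np.float64(-27.1), np.float64(-0.7)), (np.float64(-28.1), np.float64(-1.7)), (np.float64(-29.1), np.float64(-0.8)), (np.float64(-30.1), np.float64(-0.6)), (np.float64(-31.1), np.float64(-1.1)), (np.float64(-32.0), np.float64(-1.2)), (np.float64(-32.1), np.float64(1.4)), (np.float64(-32.1), np.float64(3.6)), (np.float64(-32.1), np.float64(6.2))] 15.87
R span 55.59 mid -4.32
17.325
```

View pics/w1.png

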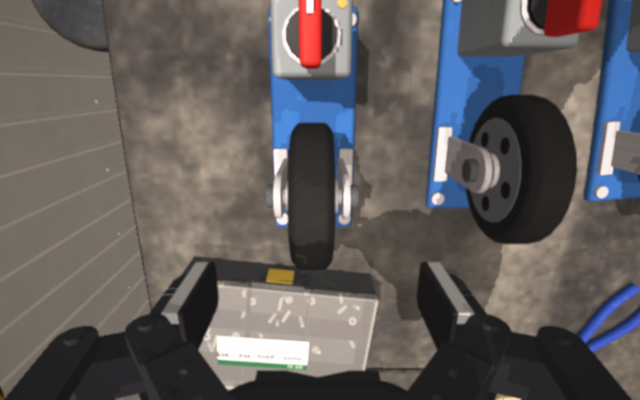

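That's two firm stops with no give: R is sound, and its true y is about 4 mm to the right of my estimate. The wrist view agrees, with the wheel at column 311 between the pads. Continuous pushing gave the same result, so I'll use it for the others.

```bash
sed -i 's/force_limit=5/force_limit=7/; s/P(s,.045,0,.20),q)/P(s,.045,0,.18),q)/; s/P(s,.045,0,.20),speed/P(s,.045,0,.18),speed/; s/(.5145,-.184/(.5145,-.187/; s/(.505,-.029/(.505,-.032/' h.py; python3 - <<'E'
from h import *
rock('M'); print(monitor.get_time())
E
```

```text
M down [0.2 0.5 0.3] 18.8
True 27.74 [-0.4 -0.2 -0. ] 20.32
True -27.43 [-0.3 -0.2 -0.6] 22.37
span 55.17 mid 0.15297478378407425
23.7083
```

M is sound, with a span of 55.2 mm. Now L.

```bash
python3 - <<'E'
from h import *
rock('L'); print(monitor.get_time())
E
```

```text
L down [-0.8 -0.1  1.3] 25.175
True 31.59 [ 0.9 -0.9 -0.4] 26.85
True -31.95 [0.7 0.9 0.1] 29.13
span 63.54 mid -0.17967215651431417
30.5333
```

L is the worn one: span 63.5 mm, about ±4.3 mm at the contact height. Next I'll locate its knob with the wrist camera from here.

```bash
python3 - <<'E'
from h import *
ctrl.move_linear(P('L',-.005,0,.20),speed=.2)
d=imaging.read_camera("wrist"); im=d["image"].copy()
m=red(im); N,l,s,c=cv2.connectedComponentsWithStats(m)
for i in range(1,N):
    if s[i,4]<200: continue
    q=cv2.findNonZero((l==i).astype(np.uint8)); w=onplane(d,q.reshape(-1,2),.135)[:,:2]
    print(s[i],(cv2.minAreaRect((w*1000).astype(np.float32))),cv2.minAreaRect(q))
print(P('L',-.065,0,.1),monitor.get_time(), -np.array(d["R"]).T@d["t"])
cv2.imwrite("pics/w2.png",im[:,:,::-1])
E
```

```text
[  56   80   52   68 2807] ((448.3600769042969, -177.81301879882812), (39.56657409667969, 29.492115020751953), 0.36432161927223206) ((81.44831848144531, 112.45731353759766), (68.49957275390625, 47.64156723022461), 84.5596694946289)
[ 308   87   22   68 1162] ((439.607666015625, -37.651485443115234), (38.59196090698242, 12.284820556640625), 4.905924320220947) ((318.5, 120.5), (67.0, 21.0), 90.0)
[np.float64(0.44028695860942674), np.float64(-0.038101005981143896), 0.1] 31.0 [ 0.42035381 -0.04039349  0.34205867]
```

View pics/w2.png

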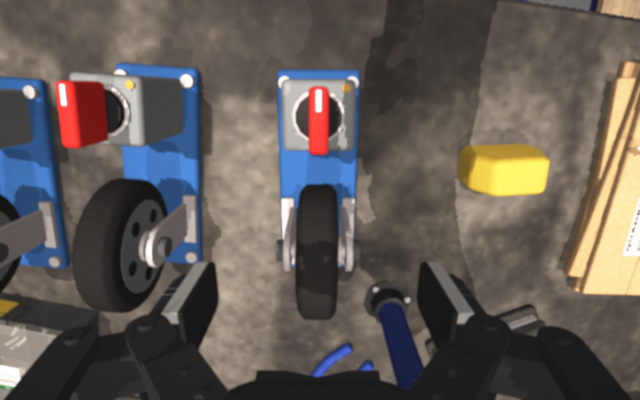

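The knob is at px (318,120), which gives world (0.4396, -0.0377) with the bar at 4.9°. I'll grip it and turn.

```bash
python3 - <<'E'
from h import *
k=[.4396,-.0377]; a=.0856; z=.107
for t in np.arange(0,1.51,.25): assert solve_ik(k+[z],tool(a-t,0)) is not None,t
ctrl.goto(k+[.19],tool(a,0)); ctrl.move_linear(k+[z],speed=.12)
ctrl.grasp(40); print(monitor.get_opening(),np.round(monitor.get_contact_force(),1),monitor.get_time())
for t in list(np.arange(.15,1.21,.15))+[1.28,1.34,1.38,1.41,1.44]:
    ctrl.goto(k+[z],tool(a-t,0))
    M=np.array(monitor.get_moment()); F=np.array(monitor.get_contact_force())
    w=Ro.from_quat(np.roll(monitor.get_orientation(),-1)).as_matrix()[:,1]; act=a-np.arctan2(-w[0],w[1])
    print(round(t,2),round(act,3),M.round(2),F.round(1),round(monitor.get_opening()*1000,1),round(monitor.get_time(),2))
    if abs(F).max()>35 or abs(M[2])>1.5 or monitor.get_time()>52: print('stop');break
E
```

```text
0.011225500443894336 [-0.4 -2.1  4.4] 32.8583
0.15 0.147 [-0.13  0.15 -0.1 ] [-0.1 -1.   6.5] 11.7 33.11
0.3 0.294 [-0.01  0.22 -0.07] [-0.8 -1.   6.1] 11.5 33.36
0.45 0.443 [ 0.02  0.21 -0.09] [-1.6 -0.   6.1] 11.7 33.61
0.6 0.593 [ 0.12  0.24 -0.12] [-1.1  1.2  7.1] 11.0 33.86
0.75 0.743 [ 0.16  0.17 -0.09] [-0.6  0.4  6.8] 11.2 34.11
0.9 0.892 [ 0.24  0.11 -0.09] [-0.7  0.7  6.6] 11.2 34.36
1.05 1.042 [ 0.23  0.11 -0.09] [-0.7  1.1  6.2] 11.7 34.61
1.2 1.192 [ 0.34  0.04 -0.02] [0.2 1.2 6.6] 11.1 34.86
1.28 1.272 [ 0.28 -0.01 -0.1 ] [0.3 1.4 6. ] 11.2 35.11
1.34 1.332 [ 0.3   0.04 -0.12] [1.  2.1 6.2] 11.1 35.36
1.38 1.372 [ 0.34 -0.02 -0.05] [0.7 1.2 6.1] 11.2 35.61
1.41 1.401 [ 0.25 -0.02  0.13] [-0.5  1.8  6.9] 11.3 35.86
1.44 1.427 [ 0.16 -0.06  0.91] [1.6 0.1 6. ] 11.1 36.11
```

The stop is felt: the moment rises to 0.9 N m at 1.43. Now release, lift and check.

```bash
python3 - <<'E'
from h import *
k=[.4396,-.0377]; a=.0856; z=.107
ctrl.goto(k+[z],tool(a-1.415,0)); ctrl.let_go(); print(np.round(monitor.get_contact_force(),1))
ctrl.move_linear(k+[.25],speed=.2)
ctrl.goto(P('L',.0,0,.25),tool(a,0)); ctrl.sleep(.2)
d=imaging.read_camera("wrist"); im=d["image"]
N,l,s,c=cv2.connectedComponentsWithStats(red(im))
for i in range(1,N):
    if s[i,4]<200: continue
    q=cv2.findNonZero((l==i).astype(np.uint8)); w=onplane(d,q.reshape(-1,2),.135)[:,:2]
    print(cv2.minAreaRect((w*1000).astype(np.float32)))
print(monitor.get_time(),monitor.get_opening()); cv2.imwrite("pics/w3.png",im[:,:,::-1])
E
```

```text
[-0.2 -0.3 -0.1]
((448.5650634765625, -179.50546264648438), (39.03742599487305, 26.21672248840332), 0.44679173827171326)
((439.0694885253906, -37.723960876464844), (13.119091033935547, 38.77223587036133), 14.989449501037598)
((723.3306884765625, -323.10040283203125), (20.09552574157715, 37.707366943359375), 55.81645202636719)
39.2833 0.08550484234919464
```

View pics/w3.png

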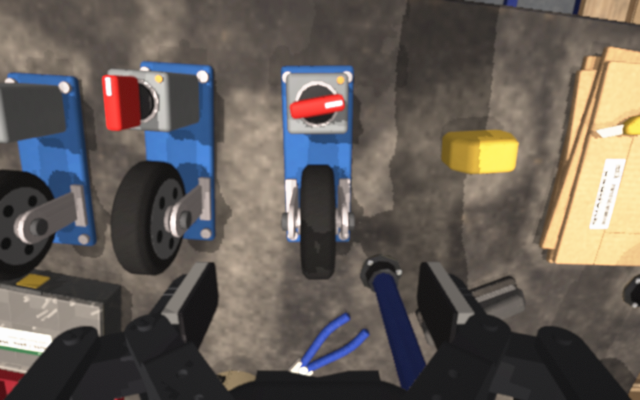

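The knob bar at (318,104) has turned 79.9° (1.395 rad), which is its stop. The other knobs and the bystanders haven't moved.

```bash
python3 -c "
from cell import hand_in; print(hand_in())"
```

```text
the job is handed in; nothing more can be done
None
```

The left stand's wheel was the worn one: it rocked about 4 mm each way at the height I pushed, and the other two did not give. I turned its red knob clockwise to the stop (about 1.40 rad) and handed the job in at about 39 s, leaving the other knobs and bench items alone.

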